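Release and retract the orange-levered vial tray

ROBOT

A 6-joint arm with a two-finger parallel gripper is mounted at the origin on the work surface. World frame = base frame: x ahead of the robot, y to its left, z up, the work surface at z = 0. Lengths are in m, angles in rad, forces in N, time in s.
With the tool pointing down it reaches from about 0.375 to 0.9 m from the base axis. Payload 3.1 kg.
Tool frame: the origin (TCP) lies between the finger pads; the fingertips stand 17 mm ahead of it and the grasp point (between the pads) lies 2 mm behind it (robot.nose_length is the distance from the TCP to the fingertips, in m); z points along the fingers, y is the line along which they close (so a half turn about z gives the same grasp; the last joint's range is limited). The gripper opens to 87 mm and grips with 3 to 60 N. Pads are 19 mm wide; open, the fingers measure 117 mm over their backs; the gripper's body (75 mm by 190 mm) begins 51 mm behind the grasp point.
Start: joints at [1.151, 0.527, 1.433, -0, 1.181, -0.178], TCP at [0.149, 0.607, 0.24] pointing down, gripper open.
Joint ranges: [-3.08, 3.08], [-0.75, 2.2], [0.22, 2.44], [-1.43, 4.57], [0, 2.65], [-2.85, 2.85]. Speed limits (rad/s): [2.79, 2.79, 3.14, 3.14, 3.14, 3.14].

INTERFACE

Orientations are given as a unit quaternion [x, y, z, w].
In Python, from rig import robot, cams gives the robot as it stands.
- The arm moves only by the shell command python3 -m pendant 'ROWS' [FORCE]. ROWS is JSON, a list of rows, each an object with "jaw": the opening, from 0 (shut) to 1 (fully open); "linear": the shift along the tool's x, y, z in cm, a list of three; "twist": the turn about the tool's z in degrees. A call has 1 to 12 rows; each row shifts and turns the commanded pose from where the row before left it, along the tool's axes as they then stand; what a row does not reach is not made up. A row lasts 1/12 s, in which the tool goes at most 41.7 mm and 7.16 degrees, less where a joint would pass 70% of its speed; a pose out of reach is approached as far as the arm can. A call is refused whole if a number of a shift passes 4.17 or a number of a turn 7.16, either way. A call with a gripper value outside its range is refused whole. The fingers move at their own pace and stop on an object; FORCE is the grip in N (left out, the last holds). Time passes only in rows, so rows that do not move let the fingers close. It gives the time, the measured TCP pose, the force, the opening and the grip force at its end, in the units of the state.
- robot.get_obs(): the state, without advancing time (a new reading comes with each control period).
- cams.camera(name): name is "scene" or "top"; returns a dict with "color" (384x512x3 uint8, blue, green, red), "depth" (384x512 float32, m along the optical axis (not along the pixel's ray), 0 where there is no reading), "fov_y" (degrees; the focal length in pixels is half the picture's height over the tangent of half this angle, whatever the lens; pixels are square), "cx", "cy" (the principal point, pixels), "view" (4x4, takes a point from world to camera coordinates). Camera axes: x right, y down, z forward; pixel columns grow to the right and rows downward; lengths in m; the calibration is good to about 2 mm. A picture is of the moment at which its call begins.
- robot.hand_in(): hands the job in; it is judged then, once.
The state is a dict: "time": time; "q": joint angles; "joint_velocities": joint speeds; "joint_torque": joint torques, N m; "position": TCP position; "tool_rot": TCP orientation; "ft_force": force on the tool from outside, world axes, zero at the start; "moment": the same for the moment, N m; "grip_width": finger opening in m; "grip_force": force on a finger pad.
Only numpy, scipy, OpenCV 4.12 (cv2) and the standard library are available. Lean on these libraries where they do the work, as an engineer would, in place of code of your own. Each camera call takes 0.05 s, during which the arm holds its last target. There are 200 camera calls.

TASK

Two vial trays on the bench are locked out on their slides. On the tray with the orange lever, press the release lever down, then push that tray fully home into its cabinet. Leave the blue-levered tray and its lever alone.

Things in the scene. Friction and masses are not known exactly. Their poses are not given: they have to be found in the camera images.
- orange_pad (a point): Centre of the top face of the orange release lever's paddle (40 mm along the slide, 26 across, 80 above the bench at rest). It rides on the tray: 64 mm to the robot's right (-y) of the tray's middle line, 50 mm behind the front panel. Vials beside it are under 67 mm above the bench. x axis: the level direction in which the tray retracts (roughly away from the robot); z up at rest.
- orange_lever (a joint): Turn of the orange lever, rad: 0 at rest (locked), 0.30 fully down (paddle centre about 13 mm lower and 5 mm nearer the tray's front). The catch clears at about 0.15; press to 0.2 or more. Needs about 3 N at the paddle and stays where it is left.
- orange_pull (a point): Middle of the front edge of the orange pull lip (90 mm wide, 8 thick) on the orange-levered tray, 88 mm above the bench. The lip stands 15 mm out from the grey front panel (8 thick, 176 wide, top 95 above the bench). x axis: the level direction in which the tray retracts; z up. The cabinet is 184 wide, 113 high; with the tray home this edge lies 23 mm in front of it.
- orange_tray (a joint): How far the orange-levered tray has been retracted, m: 0 fully out (as it starts, locked), 0.14 fully home. Free to slide with 1.5 N of friction once its lever is down; it stops by itself at 0.14.
- blue_pad (a point): Centre of the top face of the blue lever's paddle on the other, otherwise identical tray, which is to be left alone. Axes as for the orange one.

How it is judged:
By the outcome, as a careful person would: the job done as asked, in the order asked, and still so for the second after the job is handed in, with the robot touching nothing.
It also fails if it takes over 43 s, if anything falls off the work surface, if the arm or the gripper's body presses on something with over 40 N, if the wrist force passes 120 N, or if a joint passes its speed limit or range.

## Working session

There is one attempt and no reset: what is moved stays moved. The work goes in short steps, Python scripts to look and compute and a shell command to move; the robot and the scene stay as the last step left them, time stands still between calls to the robot, and variables do not carry over. Pictures are saved under pics/ and viewed, at most 10 in all, crops included, and the job is handed in when it is done.

```bash
mkdir -p pics; cat > h.py <<'E'
import numpy as np, cv2
from rig import robot, cams
def K(c):
    f=c["color"].shape[0]/2/np.tan(np.radians(c["fov_y"])/2); return f
def world(c,u,v,d):
    f=K(c); p=np.stack([(u-c["cx"])*d/f,(v-c["cy"])*d/f,d,np.ones_like(d)],-1)
    return (p@np.linalg.inv(c["view"]).T)[...,:3]
def plane(c,u,v,z):
    f=K(c); M=np.linalg.inv(c["view"]); r=M[:3,:3]@np.array([(u-c["cx"])/f,(v-c["cy"])/f,1]); o=M[:3,3]
    return o+r*(z-o[2])/r[2]
E
python3 - <<'E'
from h import *
o=robot.get_obs(); print(o["time"],o["position"],o["tool_rot"],o["grip_width"])
for n in("scene","top"):
    c=cams.camera(n); cv2.imwrite(f"pics/{n}0.png",c["color"]); np.savez(f"{n}0.npz",**c)
    h=cv2.cvtColor(c["color"],cv2.COLOR_BGR2HSV); v,u=np.mgrid[:384,:512]
    P=world(c,u,v,c["depth"].astype(float))
    for nm,lo,hi in(("orange",(5,130,90),(20,255,255)),("blue",(95,130,70),(125,255,255))):
        m=cv2.inRange(h,lo,hi); k,l,s,ce=cv2.connectedComponentsWithStats(m)
        for i in range(1,k):
            if s[i,4]>25:
                q=P[(l==i)&(c["depth"]>0)]; print(n,nm,s[i],ce[i].round(1),np.median(q,0).round(3),np.percentile(q[:,2],[5,95]).round(3))
E
```

```text
0.0 [0.1487543  0.60631477 0.23857962] [ 1.20119495e-01  9.92758856e-01 -1.03401445e-03 -3.03010743e-04] 0.0868081029878129
scene orange [ 150  104   55   50 1260] [176.1 125. ] [ 0.426 -0.474  0.058] [0.029 0.061]
scene orange [ 97 123  24  29 406] [107. 139.] [ 0.629 -0.518  0.11 ] [0.094 0.149]
scene orange [247 162  29  17 113] [261.4 169.6] [ 0.467 -0.133  0.091] [0.001 0.093]
scene orange [217 171  17  12 120] [224.7 176.5] [ 0.53  -0.199  0.079] [0.076 0.081]
scene orange [  0 245 162 139 980] [ 75.3 314.5] [ 0.982 -0.236  0.048] [0.046 0.051]
scene orange [ 70 314   8  10  27] [ 73.7 318.7] [ 0.991 -0.211  0.048] [0.04 0.05]
scene orange [107 352  13  12  28] [113.7 356.8] [ 0.995 -0.089  0.045] [0.032 0.048]
scene blue [  0 205  11  15 117] [  3.7 212.3] [ 0.928 -0.519  0.107] [0.093 0.11 ]
scene blue [370 219  38  24 158] [388.6 230.5] [0.464 0.21  0.091] [0.089 0.093]
scene blue [337 229  19  16 164] [345.7 236.3] [0.523 0.139 0.079] [0.077 0.081]
scene blue [506 319   6  17  58] [509.4 327.2] [0.587 0.465 0.147] [0.137 0.15 ]
top orange [  9   3  55  16 260] [37.8 10.1] [
[... 644 characters left out ...]
18] [315.4 217. ] [ 0.529 -0.202  0.079] [0.076 0.081]
top orange [261 234  43  15 317] [282.  240.7] [ 0.467 -0.135  0.091] [0.015 0.093]
top orange [ 401  255   84   72 3612] [442.6 290.3] [ 0.412 -0.487  0.059] [0.056 0.061]
top blue [ 0  3 11 12 97] [4.3 8.2] [0.93  0.596 0.109] [0.106 0.111]
top blue [  70   22   81   29 1605] [110.3  35.9] [0.929 0.357 0.049] [0.046 0.051]
top blue [468  59  14  12 129] [474.9  64.3] [ 0.929 -0.531  0.109] [0.107 0.111]
top blue [  0 140   7  13  69] [  2.4 145.4] [0.579 0.466 0.148] [0.146 0.15 ]
top blue [155 190  15  20 202] [162.  199.4] [0.522 0.136 0.079] [0.076 0.081]
top blue [102 212  42  17 279] [123.1 220.1] [0.465 0.206 0.091] [0.088 0.093]
```

View pics/scene0.png

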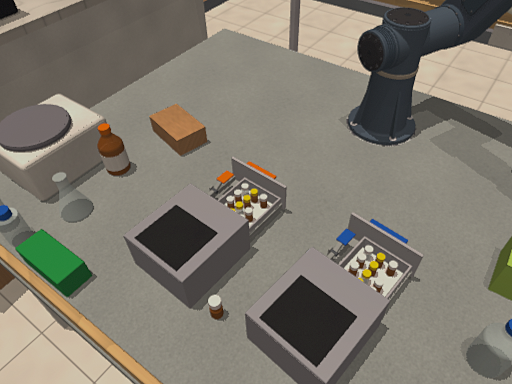

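View pics/top0.png

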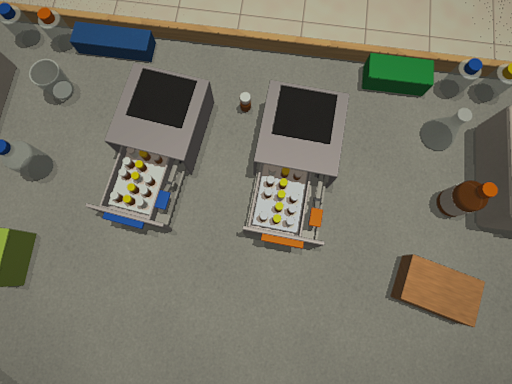

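The top view shows the orange pad at (315,217) and the orange lip at (282,241). The blue tray is at left, lip (123,220). The bench around the orange tray's front is clear.

```bash
python3 - <<'E'
from h import *
from scipy.spatial.transform import Rotation as R
c=dict(np.load("top0.npz")); h=cv2.cvtColor(c["color"],cv2.COLOR_BGR2HSV)
m=cv2.inRange(h,(5,130,90),(20,255,255))
def comp(x0,y0,x1,y1,z):
    v,u=np.nonzero(m[y0:y1,x0:x1]); 
    f=np.array([plane(c,a+x0,b+y0,z)[:2] for a,b in zip(u,v)]); 
    return f
for nm,b,z in(("lip",(255,230,310,252),.092),("pad",(305,203,327,229),.08)):
    f=comp(*b,z); r=cv2.minAreaRect((f*1000).astype(np.float32)); print(nm,f.mean(0).round(4),r)
    print(cv2.boxPoints(r).round(1).tolist())
o=robot.get_obs(); print(R.from_quat(o["tool_rot"]).as_matrix().round(3))
# cabinet front top edge / side: grey points at z~113
v,u=np.mgrid[:384,:512]; P=world(c,u,v,c["depth"].astype(float))
s=(abs(P[...,2]-.113)<.004)&(u>240)&(u<360)&(v>60)&(v<200)
r=cv2.minAreaRect((P[s][:,:2]*1000).astype(np.float32)); print("cab",r,cv2.boxPoints(r).round(1).tolist())
E
```

```text
lip [ 0.4668 -0.1346] ((466.7475280761719, -134.43341064453125), (89.85708618164062, 15.221020698547363), 86.45884704589844)
[[456.3999938964844, -178.8000030517578], [471.6000061035156, -179.6999969482422], [477.1000061035156, -90.0999984741211], [461.8999938964844, -89.0999984741211]]
pad [ 0.5283 -0.2015] ((528.5944213867188, -201.5685272216797), (25.557865142822266, 40.18049621582031), 87.48541259765625)
[[508.0, -213.5], [548.0999755859375, -215.1999969482422], [549.2000122070312, -189.6999969482422], [509.1000061035156, -187.89999389648438]]
[[-0.971  0.238 -0.001]
 [ 0.238  0.971 -0.002]
 [ 0.    -0.002 -1.   ]]
cab ((721.3245239257812, -148.64779663085938), (182.78378295898438, 199.45143127441406), 86.62679290771484) [[616.4000244140625, -234.0], [815.5, -245.6999969482422], [826.2999877929688, -63.29999923706055], [627.0999755859375, -51.5]]
```

```bash
python3 -m pendant '[{"jaw":0,"linear":[0,0,0],"twist":-5.2},{"jaw":0,"linear":[0,0,0],"twist":-5.2},{"jaw":0,"linear":[-2.8,-2.7,0],"twist":0},{"jaw":0,"linear":[-2.8,-2.7,0],"twist":0},{"jaw":0,"linear":[-2.8,-2.7,0],"twist":0},{"jaw":0,"linear":[-2.8,-2.7,0],"twist":0},{"jaw":0,"linear":[-2.8,-2.7,0],"twist":0},{"jaw":0,"linear":[-2.8,-2.7,0],"twist":0},{"jaw":0,"linear":[-2.8,-2.7,0],"twist":0},{"jaw":0,"linear":[-2.8,-2.7,0],"twist":0},{"jaw":0,"linear":[-2.8,-2.7,0],"twist":0},{"jaw":0,"linear":[-2.8,-2.7,0],"twist":0}]' 20
cat >> h.py <<'E'
from scipy.spatial.transform import Rotation as R
def to(p):
    o=robot.get_obs(); M=R.from_quat(o["tool_rot"]).as_matrix()
    print(o["time"],"pos",o["position"].round(4),"toolx",M[:,0].round(3),"w",round(float(o["grip_width"]),4),"F",o["ft_force"].round(1),"shift cm",(M.T@(np.array(p)-o["position"])*100).round(2))
E
python3 -c "
from h import *
print(robot.nose_length);to([.5285,-.2015,.12])"
```

```text
time: 1.1
position: [0.4132, 0.3191, 0.2393]
tool_rot: [0.03, 1.0, -0.0, -0.0]
ft_force: [-0.0, 1.1, 0.5]
grip_width: 0.0151
grip_force: 0.0
0.017
1.1 pos [0.4132 0.3191 0.2393] toolx [-0.998  0.059  0.001] w 0.0151 F [-0.   1.1  0.5] shift cm [-14.6  -51.29  11.94]
```

```bash
python3 -m pendant '[{"jaw":0,"linear":[-1,-3.9,0],"twist":0},{"jaw":0,"linear":[-1,-3.9,0],"twist":0},{"jaw":0,"linear":[-1,-3.9,0],"twist":0},{"jaw":0,"linear":[-1,-3.9,0],"twist":0},{"jaw":0,"linear":[-1,-3.9,0],"twist":0},{"jaw":0,"linear":[-1,-3.9,0],"twist":0},{"jaw":0,"linear":[-1,-3.9,0],"twist":0},{"jaw":0,"linear":[-1,-3.9,0],"twist":0},{"jaw":0,"linear":[-1,-3.9,0],"twist":0},{"jaw":0,"linear":[-1,-3.9,0],"twist":0},{"jaw":0,"linear":[-1,-3.9,0],"twist":0},{"jaw":0,"linear":[-1,-3.9,0],"twist":0}]' >/dev/null
python3 -m pendant '[{"jaw":0,"linear":[0,0,0],"twist":0},{"jaw":0,"linear":[0,0,0],"twist":0},{"jaw":0,"linear":[0,0,0],"twist":0}]'
python3 -c "
from h import *
to([.5285,-.2015,.102])"
```

```text
time: 2.35
position: [0.5038, -0.1531, 0.2389]
tool_rot: [0.03, 1.0, 0.001, -0.001]
ft_force: [0.1, -0.2, -0.2]
grip_width: 0.0007
grip_force: 0.0
2.35 pos [ 0.5038 -0.1531  0.2389] toolx [-0.998  0.06   0.002] w 0.0007 F [ 0.1 -0.2 -0.2] shift cm [-2.79 -4.7  13.68]
```

```bash
python3 -m pendant '[{"jaw":0,"linear":[-1.4,-2.35,0],"twist":0},{"jaw":0,"linear":[-1.4,-2.35,0],"twist":0},{"jaw":0,"linear":[0,0,2.4],"twist":0},{"jaw":0,"linear":[0,0,2.4],"twist":0},{"jaw":0,"linear":[0,0,2.4],"twist":0},{"jaw":0,"linear":[0,0,2.4],"twist":0},{"jaw":0,"linear":[0,0,2],"twist":0},{"jaw":0,"linear":[0,0,1.7],"twist":0},{"jaw":0,"linear":[0,0,0],"twist":0},{"jaw":0,"linear":[0,0,0],"twist":0},{"jaw":0,"linear":[0,0,0],"twist":0}]'
python3 - <<'E'
from h import *
to([.5285,-.2015,.086])
c=cams.camera("scene"); cv2.imwrite("pics/s1.png",cv2.resize(c["color"][130:290,120:320],None,fx=3.5,fy=3.5))
E
```

```text
time: 3.27
position: [0.5302, -0.2012, 0.1074]
tool_rot: [0.029, 1.0, -0.0, 0.0]
ft_force: [-0.3, 0.3, -0.5]
grip_width: 0.0004
grip_force: 0.0
3.2667 pos [ 0.5302 -0.2012  0.1074] toolx [-0.998  0.058 -0.001] w 0.0004 F [-0.3  0.3 -0.5] shift cm [ 0.17 -0.04  2.14]
```

View pics/s1.png

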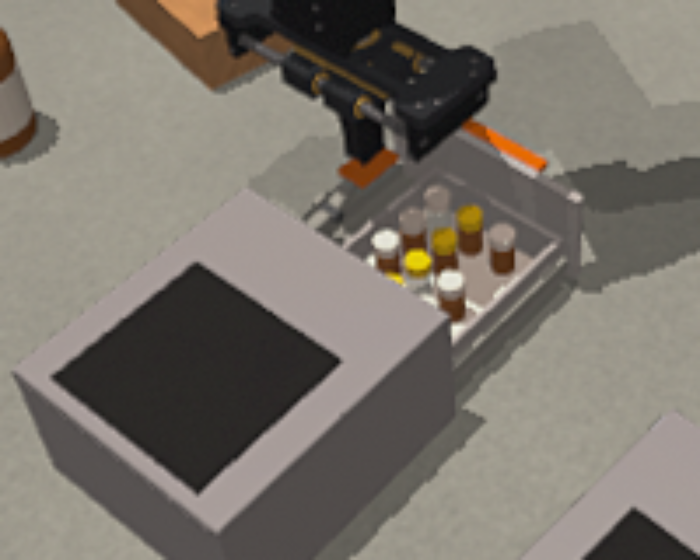

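The closed fingers are directly over the orange paddle, around (370,160) in the crop. Next I press down in small steps.

```bash
python3 -m pendant '[{"jaw":0,"linear":[0.2,0,0.5],"twist":0},{"jaw":0,"linear":[0,0,0.4],"twist":0},{"jaw":0,"linear":[0.1,0,0.3],"twist":0},{"jaw":0,"linear":[0.1,0,0.3],"twist":0},{"jaw":0,"linear":[0.1,0,0.3],"twist":0},{"jaw":0,"linear":[0,0,0.2],"twist":0},{"jaw":0,"linear":[0,0,0],"twist":0},{"jaw":0,"linear":[0,0,0],"twist":0},{"jaw":0,"linear":[0,0,0],"twist":0}]'
```

```text
time: 4.07
position: [0.5245, -0.2018, 0.0864]
tool_rot: [0.03, 1.0, 0.0, -0.0]
ft_force: [-2.1, 0.7, 3.0]
grip_width: 0.0007
grip_force: 1.8
```

```bash
python3 -m pendant '[{"jaw":0,"linear":[0,0,0.1],"twist":0},{"jaw":0,"linear":[0,0,0.1],"twist":0},{"jaw":0,"linear":[0,0,0],"twist":0},{"jaw":0,"linear":[0,0,0],"twist":0}]'
python3 -m pendant '[{"jaw":0,"linear":[0,0,-2],"twist":0},{"jaw":0,"linear":[0,0,-4],"twist":0},{"jaw":0,"linear":[0.5,0,-2],"twist":0},{"jaw":0,"linear":[4,1,0],"twist":0},{"jaw":0,"linear":[4,1,0],"twist":0},{"jaw":0,"linear":[2,3,0],"twist":0},{"jaw":0,"linear":[0,2,0],"twist":0},{"jaw":0,"linear":[0,0,0],"twist":0},{"jaw":0,"linear":[0,0,0],"twist":0},{"jaw":0,"linear":[0,0,0],"twist":0}]'
python3 - <<'E'
from h import *
c=cams.camera("top"); cv2.imwrite("pics/t2.png",cv2.resize(c["color"][150:270,230:350],None,fx=5,fy=5))
h=cv2.cvtColor(c["color"],cv2.COLOR_BGR2HSV); m=cv2.inRange(h,(5,130,90),(20,255,255)); v,u=np.mgrid[:384,:512]
P=world(c,u,v,c["depth"].astype(float))
s=(m>0)&(abs(u-315)<12)&(abs(v-217)<14)&(c["depth"]>0); Q=P[s]
A=np.c_[Q[:,:2]-[.5285,-.2015],np.ones(len(Q))]; print(len(Q),"plane slope x,y,z0",np.linalg.lstsq(A,Q[:,2],rcond=None)[0],Q.mean(0))
to([.439,-.132,.079])
E
```

```text
time: 4.4
position: [0.5259, -0.202, 0.0859]
tool_rot: [0.03, 1.0, -0.0, 0.001]
ft_force: [-1.1, 1.8, 10.9]
grip_width: 0.0007
grip_force: 5.4
time: 5.23
position: [0.4255, -0.1267, 0.1647]
tool_rot: [0.029, 1.0, -0.001, 0.001]
ft_force: [-0.3, -0.9, 0.4]
grip_width: 0.0006
grip_force: 0.0
104 plane slope x,y,z0 [-2.91027379  2.20795241  0.10002613] [ 0.53475142 -0.20135717  0.08214814]
5.2833 pos [ 0.4256 -0.1269  0.1646] toolx [-0.998  0.059 -0.002] w 0.0006 F [-0.3 -0.6  0.3] shift cm [-1.36 -0.42  8.56]
```

View pics/t2.png

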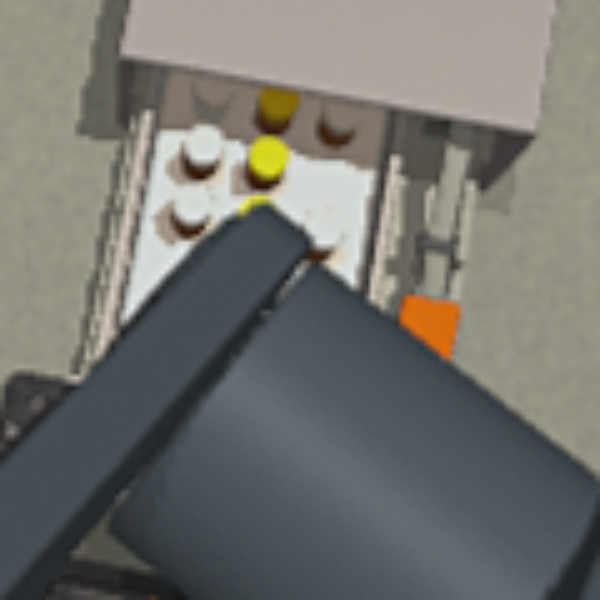

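```bash
python3 -m pendant '[{"jaw":0,"linear":[0,-0.4,3],"twist":0},{"jaw":0,"linear":[0,0,3],"twist":0},{"jaw":0,"linear":[0,0,2.8],"twist":0},{"jaw":0,"linear":[0,0,0],"twist":0},{"jaw":0,"linear":[0,0,0],"twist":0}]'
python3 - <<'E'
from h import *
for n,(x,y) in(("scene",(225,178)),("top",(315,217))):
    c=cams.camera(n)
    h=cv2.cvtColor(c["color"],cv2.COLOR_BGR2HSV); m=cv2.inRange(h,(5,130,90),(20,255,255)); v,u=np.mgrid[:384,:512]
    P=world(c,u,v,c["depth"].astype(float))
    s=(m>0)&(abs(u-x)<14)&(abs(v-y)<14)&(c["depth"]>0)&(abs(P[...,2]-.07)<.015); Q=P[s]
    if len(Q)<10: print(n,len(Q));continue
    A=np.c_[Q[:,:2]-[.5285,-.2015],np.ones(len(Q))]; print(n,len(Q),"slope",np.linalg.lstsq(A,Q[:,2],rcond=None)[0],Q.mean(0))
to([.459,-.134,.077])
E
```

```text
time: 5.7
position: [0.4237, -0.1301, 0.0753]
tool_rot: [0.03, 1.0, 0.001, -0.001]
ft_force: [-0.6, -0.9, -1.0]
grip_width: 0.0
grip_force: 0.0
scene 94 slope [ 0.28641611 -0.038337    0.06557694] [ 0.5300802  -0.19845004  0.06591261]
top 204 slope [ 0.31697332 -0.02049518  0.06547622] [ 0.52825773 -0.20151383  0.06539971]
5.8 pos [ 0.4248 -0.1305  0.0773] toolx [-0.998  0.06  -0.002] w 0.0003 F [ 0.9  0.4 -0.2] shift cm [-3.43 -0.14  0.04]
```

Lever is fully down (slope about 0.3). Now pushing the tray.

```bash
python3 -m pendant '[{"jaw":0,"linear":[-1,0,0],"twist":0},{"jaw":0,"linear":[-0.8,0,0],"twist":0},{"jaw":0,"linear":[-0.6,0,0],"twist":0},{"jaw":0,"linear":[-0.8,0,0],"twist":0},{"jaw":0,"linear":[-1,0,0],"twist":0},{"jaw":0,"linear":[-1.2,0,0],"twist":0},{"jaw":0,"linear":[-1.2,0,0],"twist":0},{"jaw":0,"linear":[-1.2,0,0],"twist":0},{"jaw":0,"linear":[-1.2,0,0],"twist":0},{"jaw":0,"linear":[-1.2,0,0],"twist":0},{"jaw":0,"linear":[-1.2,0,0],"twist":0},{"jaw":0,"linear":[-1.2,0,0],"twist":0}]'
python3 -m pendant '[{"jaw":0,"linear":[-1,0,0],"twist":0},{"jaw":0,"linear":[-0.8,0,0],"twist":0},{"jaw":0,"linear":[-0.6,0,0],"twist":0},{"jaw":0,"linear":[-0.5,0,0],"twist":0},{"jaw":0,"linear":[0,0,0],"twist":0},{"jaw":0,"linear":[0,0,0],"twist":0}]'
python3 -c "
from h import *
to([.599,-.142,.077])"
```

```text
time: 6.8
position: [0.5503, -0.1367, 0.0767]
tool_rot: [0.029, 1.0, 0.0, -0.001]
ft_force: [-2.5, -1.4, 2.1]
grip_width: 0.0003
grip_force: 1.1
time: 7.3
position: [0.5792, -0.1389, 0.0766]
tool_rot: [0.03, 1.0, -0.0, 0.001]
ft_force: [-0.0, -0.1, 0.0]
grip_width: 0.0006
grip_force: 0.0
7.3 pos [ 0.5792 -0.1389  0.0766] toolx [-0.998  0.059 -0.001] w 0.0006 F [-0.  -0.1  0. ] shift cm [-2.   -0.19 -0.04]
```

```bash
python3 -m pendant '[{"jaw":0,"linear":[-0.3,0,0],"twist":0},{"jaw":0,"linear":[-0.3,0,0],"twist":0},{"jaw":0,"linear":[-0.3,0,0],"twist":0},{"jaw":0,"linear":[-0.1,0,0],"twist":0},{"jaw":0,"linear":[0,0,0],"twist":0}]'
python3 -m pendant '[{"jaw":0,"linear":[-0.1,0,0],"twist":0},{"jaw":0,"linear":[-0.1,0,0],"twist":0},{"jaw":0,"linear":[0,0,0],"twist":0}]'
```

```text
time: 7.72
position: [0.588, -0.1393, 0.0764]
tool_rot: [0.03, 1.0, 0.0, -0.001]
ft_force: [-2.8, 0.2, 0.5]
grip_width: 0.0006
grip_force: 1.4
time: 7.97
position: [0.588, -0.1392, 0.0764]
tool_rot: [0.029, 1.0, 0.0, -0.003]
ft_force: [-7.6, -0.8, 4.4]
grip_width: 0.0005
grip_force: 3.6
```

```bash
python3 -m pendant '[{"jaw":0,"linear":[-0.2,0,0],"twist":0},{"jaw":0,"linear":[-0.1,0,0],"twist":0},{"jaw":0,"linear":[0,0,0],"twist":0},{"jaw":0,"linear":[0,0,0],"twist":0}]'
python3 -m pendant '[{"jaw":0,"linear":[0.6,0,0],"twist":0},{"jaw":0,"linear":[2,0,0],"twist":0},{"jaw":0,"linear":[4,0,0],"twist":0},{"jaw":0,"linear":[4,0,0],"twist":0},{"jaw":0,"linear":[0,0,-4],"twist":0},{"jaw":0,"linear":[0,0,-4],"twist":0},{"jaw":0,"linear":[0,0,-4],"twist":0},{"jaw":0,"linear":[0,4,-3],"twist":0},{"jaw":0,"linear":[0,4,0],"twist":0},{"jaw":0,"linear":[0,4,0],"twist":0},{"jaw":0,"linear":[0,4,0],"twist":0},{"jaw":0,"linear":[0,4,0],"twist":0}]'
python3 - <<'E'
from h import *
for n in("scene","top"):
    c=cams.camera(n); cv2.imwrite(f"pics/{n}3.png",c["color"])
    if n=="top":
        h=cv2.cvtColor(c["color"],cv2.COLOR_BGR2HSV); m=cv2.inRange(h,(5,130,90),(20,255,255))
        k,l,s,ce=cv2.connectedComponentsWithStats(m)
        for i in range(1,k):
            if s[i,4]>50 and 240<ce[i][0]<340 and ce[i][1]>100:
                v,u=np.nonzero(l==i); f=np.array([plane(c,a,b,.092)[:2] for a,b in zip(u,v)])*1000
                print(s[i],f.mean(0),cv2.boxPoints(cv2.minAreaRect(f.astype(np.float32))))
E
```

```text
time: 8.3
position: [0.588, -0.1392, 0.0764]
tool_rot: [0.029, 1.0, 0.001, -0.006]
ft_force: [-13.8, -2.8, 9.2]
grip_width: 0.0
grip_force: 6.5
time: 9.3
position: [0.5005, 0.0613, 0.2225]
tool_rot: [0.03, 1.0, 0.0, 0.002]
ft_force: [1.4, 0.2, 0.3]
grip_width: 0.0002
grip_force: 0.0
[273 171  41  14 296] [ 605.70161295 -142.62122863] [[ 594.9549  -187.20306]
 [ 611.2808  -188.14551]
 [ 616.4747   -98.17239]
 [ 600.14874  -97.22995]]
```

View pics/scene3.png

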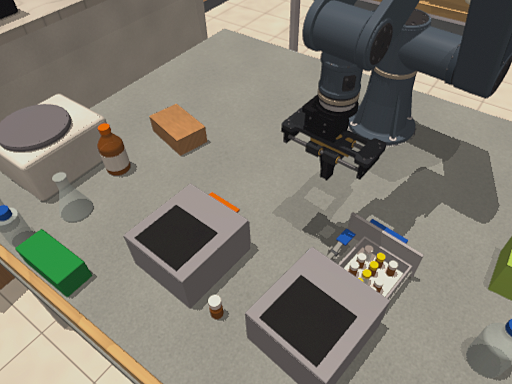

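View pics/top3.png

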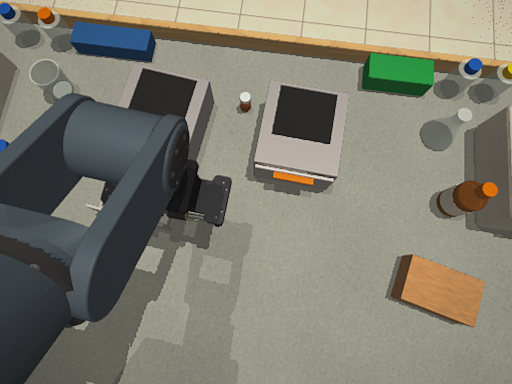

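The orange tray is home: its lip has moved 139 mm, with the front edge now about 23 mm from the cabinet, and it stopped hard. The blue tray is as it was, and the arm is clear.

```bash
python3 -c "
from rig import robot
print(robot.hand_in())"
```

```text
the job is handed in; nothing more can be done
None
```

I pressed the orange lever fully down (about 0.3 rad) and then pushed its tray home to a hard stop (139 mm measured of 140 mm); the blue tray and lever were never touched, and the job is handed in at about 9.4 s.

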